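# Set out the bench for making up a solution

## Robot

A 6-joint arm with a two-finger parallel gripper is mounted at the origin on a cart in front of the work surface, level with it; the furniture and walls round the work are solid. World frame = base frame: x ahead of the robot, y to its left, z up, the work surface at z = 0. Lengths are in mm, angles in rad, forces in N, time in s.
With the tool pointing down it reaches from about 275 to 750 mm from the base axis. Payload 10.2 kg.
Tool frame: the origin (TCP) lies at the very end of the fingers, on their centre line; the grasp point (between the pads) lies 19 mm behind it (ctrl.grip_depth is the distance from the TCP to the grasp point, in mm); z points along the fingers, x is the direction in which the jaws open and shut, and the axes are right-handed (so a half turn about z gives the same grasp; the last joint's range is limited). The gripper opens to 85 mm and grips with 20 to 120 N. Pads are 22 mm wide; open, the fingers measure 114 mm over their backs; the gripper's body (76 mm by 85 mm) begins 54 mm behind the grasp point. The pads swing forward as they close: fully open they stand 13 mm farther back than shut.
Start: joints at [0.923, 0.313, 1.498, -0, 1.331, -0.223], TCP at [216.386, 478.339, 194.294] pointing down, gripper open.
Joint ranges: [-2.94, 2.94], [-0.97, 2.17], [0.19, 2.56], [-1.23, 4.37], [0.02, 3.11], [-2.88, 2.88]. Speed limits (rad/s): [2.39, 2.39, 3.01, 3.14, 3.14, 3.14].

## Interface

Orientations are given as a unit quaternion [w, x, y, z].
In Python, from rig import ctrl gives the robot as it stands.
- The arm moves only by the tool play_rows, never from a script. Its argument "motion" is a list of rows, each a list of 2 entries, a list of its own where there are three numbers: the shift along the tool's x, y, z in mm, then the turn, a rotation vector about the tool's x, y, z in degrees. A call has 1 to 20 rows; each row shifts and turns the commanded pose from where the row before left it, along the tool's axes as they then stand; what a row does not reach is not made up. A row lasts 1/12 s, in which the tool goes at most 41.7 mm and 7.16 degrees, less where a joint would pass 70% of its speed; a pose out of reach is approached as far as the arm can. A call with a gripper value outside its range is refused whole. "fingers" is the finger opening in mm, from 0 to 85.4, set as the call begins (left out, the last holds). The fingers move at their own pace and stop on an object; "squeeze" is the grip in N (left out, the last holds). Time passes only in rows, so rows that do not move let the fingers close. It gives the time, the measured TCP pose, the force and the opening at its end, in the units of the state.
- ctrl.sense(): the state, without advancing time (a new reading comes with each control period).
- ctrl.capture(name): name is "side" or "top"; returns the picture (400x640x3 uint8, red, green, blue); there is no depth.
- ctrl.get_calibration(name): a dict with "K" (3x3 intrinsics, pixels), "R" (3x3) and "t" (3): a world point X has camera coordinates R X + t. Camera axes: x right, y down, z forward; pixel columns grow to the right and rows downward; lengths in mm; the calibration is good to about 2 mm. A picture is of the moment at which its call begins. get_calibration takes no time and is no camera call.
- ctrl.finish_job(): hands the job in, once; it reports no verdict.
Trained networks look in the newest picture that a camera, given by its name, has taken for a name from the list of things; names that differ only in an ending like _2 or _b are one class to them, and where a whole thing is asked for, a point or a joint stands for the part that bears it (a point fixed in the world has none). Each returns a list of dicts, best first, with "p" (0 to 1); they miss things now and then, are a little off and sometimes report something else, mostly with a low value. They report only what shows in the picture. A call takes as long as a camera call.
- ctrl.spot_in(camera, name): "position" ([column, row] as shares, 0 to 1, of the picture: columns of its width, rows of its height, amid what is visible of it).
The state is a dict: "time_s": time; "joints": joint angles; "dq": joint speeds; "tau": joint torques, N m; "eef_pos": TCP position; "ee_rot": TCP orientation; "force": force on the tool from outside, world axes, zero at the start; "wrist_torque": the same for the moment, N m; "grip_width": opening from 0.0 (shut) to 1.0 (fully open).
Only numpy, scipy, OpenCV 4.12 (cv2) and the standard library are available. Lean on these libraries where they do the work, as an engineer would, in place of code of your own. Each camera call takes 0.05 s, during which the arm holds its last target. There are 200 camera calls.

## Task

Set out the bench for making up a solution: stand the capped vial in the middle of the balance's pan and the smaller beaker in the middle of the stirrer's plate. Stand the small white plastic bottle between balance and stirrer, directly beside the balance, level with the centre of its pan and about 3 cm from its casing, and stand the timer directly in front of the bottle with a gap of about 3 cm, its display facing the same way as the front of the balance. Leave everything upright, and leave the taller beaker and the conical flask where they are.

Things in the scene. Friction and masses are not known exactly. Their poses are not given: they have to be found in the camera images.
- vial_center (a point): Clear glass sample vial with white screw cap, standing, loose (one that stands alone; the crowd of other vials on the counter is fixed and no part of the job): 27 mm diameter, 51 mm high, 22 g. Point: its centre, half-way up; z points up
- beaker_center (a point): The smaller of two glass beakers, standing open end up, loose: 70 mm high, 55 mm across its y axis, 60 mm along its x axis (spout), thin walls, 39 g. Point: its centre, half-way up; z points up
- bottle_center (a point): Small white plastic wide-mouth bottle with a purple-blue cap and round body, standing, loose (larger bottles along the back are fixed and no part of the job): body 59 mm diameter up to 80 mm height, cap 47 mm diameter, 107 mm high in all, 150 g. Point: its centre, half-way up; z points up
- timer_center (a point): White digital timer, a small upright block with a display and three buttons on its front, standing, loose: 62 mm wide (its y), 32 mm deep (its x), 64 mm high, 70 g. Point: centre of the block, half-way up; x points from the front (display) to the back, z up. It starts turned up to 0.5 rad away from facing the robot
- balance_pan (a point): White laboratory balance with a round steel pan, fixed: casing 130 mm wide (y), 170 mm deep (x), 49 mm high, display at its front. Point: centre of the pan's upper face, 62 mm above the counter; pan 96 mm diameter; x points from the front (display, on the robot's side) to the back, y to the left, z up. The pan's centre lies midway across the width, 25 mm behind the middle of the casing. The balance stands to the left or to the right of the stirrer
- stirrer_plate (a point): Grey magnetic stirrer with a square white ceramic plate and a knob on its front, fixed: casing 120 mm wide (y), 160 mm deep (x). Point: centre of the plate's upper face, 63 mm above the counter; plate 110 x 110 mm; x points from the front to the back, y to the left, z up. The plate's centre lies midway across the width, 22 mm behind the middle of the casing
- tall_beaker_center (a point): The taller glass beaker, loose, to be left alone: 88 mm high, 74 x 69 mm. Point: its centre, half-way up; z points up
- flask_center (a point): Conical glass flask, loose, to be left alone: 115 mm high, 72 mm diameter at the foot. Point: its centre, half-way up; z points up

How it is judged:
By the outcome, as a careful person would: the job done as asked, in the order asked, and still so for the second after the job is handed in, with the robot touching nothing.
It also fails if it takes over 115 s, if anything falls off the work surface, if the arm or the gripper's body presses on something with over 40 N, if the wrist force passes 120 N, or if a joint passes its speed limit or range.

## Working session

There is one attempt and no reset: what is moved stays moved. The work goes in short steps, Python scripts to look and compute and a tool call to move; the robot and the scene stay as the last step left them, time stands still between calls to the robot, and variables do not carry over. Pictures are saved under pics/ and viewed, about 12 in all and at most 16, crops included, and the job is handed in when it is done.

Besides the shell and the picture viewer there is one more tool, called as name([rows], argument=value, ...), one row to a line, values as JSON. play_rows: Moves the arm, as the interface text tells. Its arguments: {"type":"object","properties":{"motion":{"type":"array"},"fingers":{"type":"number"},"squeeze":{"type":"number"}},"required":["motion"]}

```bash
mkdir -p pics; ls; python3 - <<'E'
from rig import ctrl
import cv2,numpy as np
print(ctrl.sense())
for c in("side","top"):
    cv2.imwrite(f"pics/{c}0.png",ctrl.capture(c)[:,:,::-1])
    k=ctrl.get_calibration(c);print(c,k)
    for n in "vial_center beaker_center bottle_center timer_center balance_pan stirrer_plate tall_beaker_center flask_center".split():
        print(n,[(round(d['p'],2),round(d['position'][0]*640),round(d['position'][1]*400)) for d in ctrl.spot_in(c,n)][:3])
E
```

```text
pics
{'time_s': 0.0, 'joints': array([ 9.22589426e-01,  3.13469583e-01,  1.49844117e+00, -7.47330561e-05,
        1.33097074e+00, -2.23386432e-01]), 'dq': array([-1.09410970e-03,  4.28194812e-04,  9.01521164e-05,  4.34667351e-04,
       -1.47675052e-04,  4.76147277e-05]), 'tau': array([-2.76454348e-04, -4.12270188e+01, -2.59737736e+01, -2.26101497e-04,
        4.12817331e-03,  1.62593147e-05]), 'eef_pos': array([216.22005333, 478.07636479, 193.72354007]), 'ee_rot': array([ 2.54824099e-04,  8.40279837e-01,  5.42152542e-01, -5.93005429e-04]), 'force': array([ 0.45897501, -0.16405699, -0.42231939]), 'wrist_torque': array([-0.09614113, -0.01694487,  0.02023033]), 'grip_width': 1.0022815099369953}
side {'K': array([[382.94611297,   0.        , 316.29580736],
       [  0.        , 382.94611297, 198.94049723],
       [  0.        ,   0.        ,   1.        ]]), 'R': array([[ 0.99827146,  0.05830529,  0.00738794],
       [ 0.03795011, -0.54350791, -0.83854573],
       [-0.04487625,  0.83737665, -0.54478113]]), 't': array([-501.90204609,   67.90518577, 1112.3935871 ])}
vial_center [(0.61, 37
[... 249 characters left out ...]
68, 244)]
top {'K': array([[421.91639581,   0.        , 318.23789537],
       [  0.        , 421.91639581, 202.82457836],
       [  0.        ,   0.        ,   1.        ]]), 'R': array([[-3.85758451e-04, -9.99999625e-01, -7.74853423e-04],
       [-9.88134101e-01,  5.00193175e-04, -1.53592801e-01],
       [ 1.53593131e-01,  7.06409370e-04, -9.88133924e-01]]), 't': array([  58.3325309 ,  514.55744881, 1383.35665959])}
vial_center [(0.38, 435, 187)]
beaker_center [(0.79, 343, 163)]
bottle_center [(0.88, 381, 162)]
timer_center [(0.57, 428, 246)]
balance_pan [(0.64, 211, 211)]
stirrer_plate [(0.62, 428, 246), (0.6, 299, 209)]
tall_beaker_center [(0.59, 408, 168)]
flask_center [(0.89, 364, 246)]
```

```bash
python3 - <<'E'
import cv2
a=cv2.imread("pics/top0.png")[80:320,150:510];cv2.imwrite("pics/t1.png",cv2.resize(a,None,fx=2.2,fy=2.2,interpolation=2))
a=cv2.imread("pics/side0.png")[100:380,180:480];cv2.imwrite("pics/s1.png",cv2.resize(a,None,fx=2.1,fy=2.1,interpolation=2))
E
```

```text
(no output)
```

View pics/t1.png

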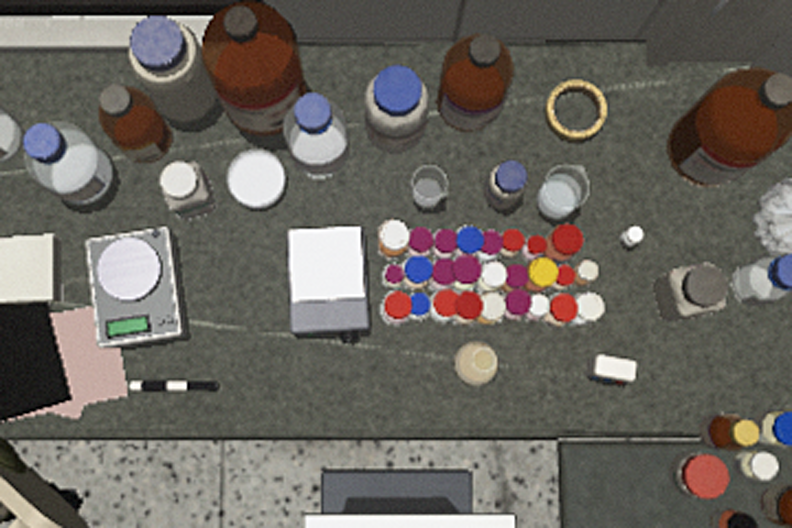

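View pics/s1.png

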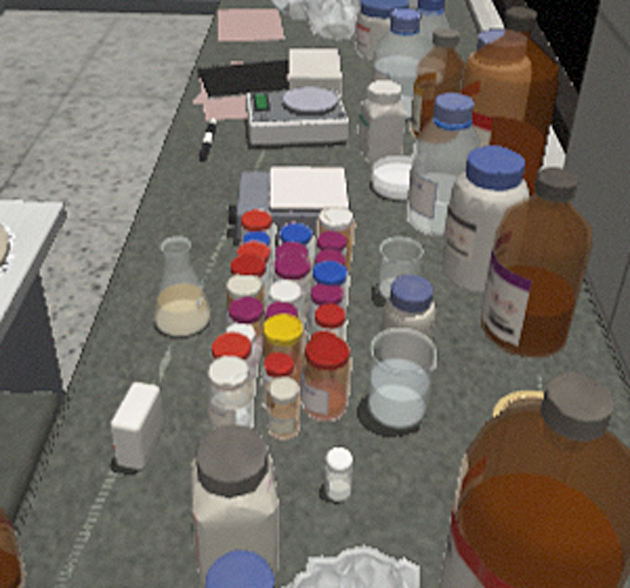

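The top view (2.2x crop) shows the balance on the left, with its pan at (128,268), and the stirrer plate at (326,265). The small beaker is at (430,187), the bottle cap at (511,176), the tall beaker at (563,192), the vial at (632,235), the timer at (615,367) and the flask at (476,363). The side view agrees.

Next I'll work out positions and overlay the models to check them.

```bash
cat > h.py <<'E'
from rig import ctrl
import cv2,numpy as np
def proj(c,X):
    k=ctrl.get_calibration(c);p=(np.atleast_2d(X)@k["R"].T+k["t"])@k["K"].T
    return p[:,:2]/p[:,2:]
def back(c,uv,z):
    k=ctrl.get_calibration(c);d=k["R"].T@np.linalg.inv(k["K"])@[uv[0],uv[1],1];o=-k["R"].T@k["t"]
    return (o+d*(z-o[2])/d[2])
def circ(x,y,z,r):
    a=np.linspace(0,2*np.pi,40);return np.c_[x+r*np.cos(a),y+r*np.sin(a),0*a+z]
def rect(x,y,z,dx,dy,yaw):
    p=np.array([[-1,-1],[1,-1],[1,1],[-1,1],[-1,-1]])*[dx/2,dy/2]
    c,s=np.cos(yaw),np.sin(yaw);p=p@np.array([[c,s],[-s,c]]);return np.c_[p+[x,y],np.full(5,z)]
def over(c,img,curves,box,f,out):
    u0,v0,u1,v1=box;a=cv2.resize(img[v0:v1,u0:u1],None,fx=f,fy=f,interpolation=cv2.INTER_CUBIC)
    for q,col in curves:
        p=((proj(c,q)-[u0,v0]+.5)*f-.5)*8
        cv2.polylines(a,[p.round().astype(np.int32)],False,col,1,cv2.LINE_AA,3)
    cv2.imwrite(out,a)
def models(P):
    G,R,B=(0,255,0),(0,0,255),(255,0,0);o=[]
    for n,v in P.items():
        if n=="vial":o+=[(circ(*v,51,11.5),G),(circ(*v,0,13.5),R)]
        if n=="beaker":o+=[(circ(*v,70,27.5),G),(circ(*v,0,27.5),R)]
        if n=="tall":o+=[(circ(*v,88,34.5),G),(circ(*v,0,34.5),R)]
        if n=="bottle":o+=[(circ(*v,107,23.5),G),(circ(*v,0,29.5),R)]
        if n=="flask":o+=[(circ(*v,0,36),R)]
        if n=="timer":o+=[(rect(*v[:2],64,32,62,v[2]),G),(rect(*v[:2],0,32,62,v[2]),R)]
        if n in("bal","stir"):
            d,w,off,z,zc=(170,130,25,62,49) if n=="bal" else (160,120,22,63,55)
            c=np.array(v[:2])-off*np.array([np.cos(v[2]),np.sin(v[2])])
            o+=[(rect(*c,0,d,w,v[2]),R),(rect(*c,zc,d,w,v[2]),B),(circ(*v[:2],z,48) if n=="bal" else rect(*v[:2],z,110,110,v[2]),G)]
    return o
E
python3 - <<'E'
from h import *
f=lambda a,b:((a+.5)/2.2-.5+150,(b+.5)/2.2-.5+80)
for n,a,z in [("vial",(632,233),51),("beaker",(430,182),70),("bottle",(512,175),107),("timer",(615,367),64),("bal",(128,268),62),("stir",(326,263),63),("tall",(567,185),88),("flask",(476,365),20)]:
    print(n,back("top",f(*a),z).round())
g=lambda a,b:((a+.5)/2.1-.5+180,(b+.5)/2.1-.5+100)
for n,a,z in [("vial",(338,455),51),("beaker",(402,253),70),("bottle",(412,290),107),("bal",(312,100),62),("stir",(310,190),63),("tall",(404,352),88)]:
    print("side",n,back("side",g(*a),z).round())
E
```

```text
vial [ 571. -342.   51.]
beaker [647. -32.  70.]
bottle [ 648. -152.  107.]
timer [ 366. -304.   64.]
bal [516. 425.  62.]
stir [523. 126.  63.]
tall [ 637. -237.   88.]
flask [ 372. -103.   20.]
side vial [ 572. -347.   51.]
side beaker [650. -41.  70.]
side bottle [ 650. -161.  107.]
side bal [522. 413.  62.]
side stir [529. 113.  63.]
side tall [ 638. -241.   88.]
```

```bash
python3 - <<'E'
from h import *
P=dict(vial=(571,-342),beaker=(647,-33),bottle=(648,-153),timer=(366,-304,-.1),bal=(516,425,.09),stir=(523,126,.02),tall=(637,-237),flask=(372,-103))
t=cv2.imread("pics/top0.png");m=models(P)
over("top",t,m,(180,140,345,250),4.7,"pics/o1.png")
over("top",t,m,(325,140,465,265),4.7,"pics/o2.png")
over("side",cv2.imread("pics/side0.png"),m,(220,130,400,340),2.8,"pics/o3.png")
E
```

```text
(no output)
```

View pics/o1.png

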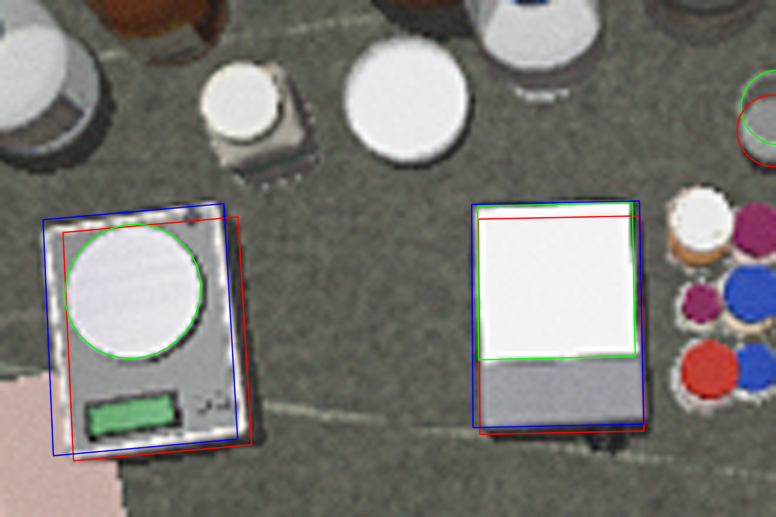

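View pics/o2.png

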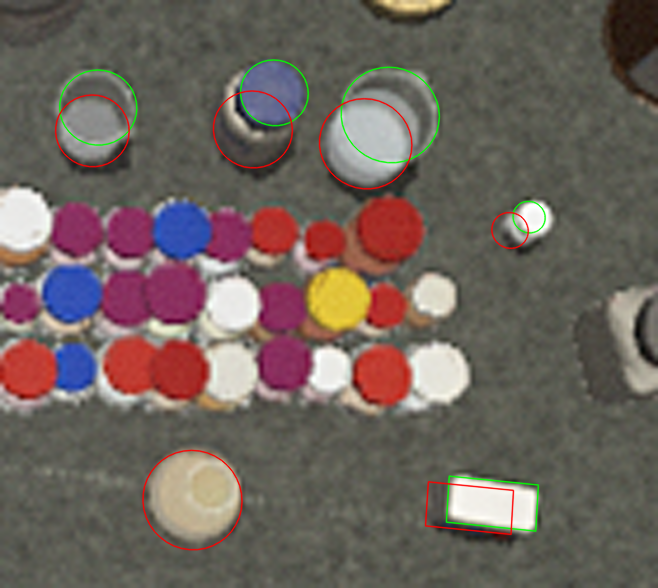

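View pics/o3.png

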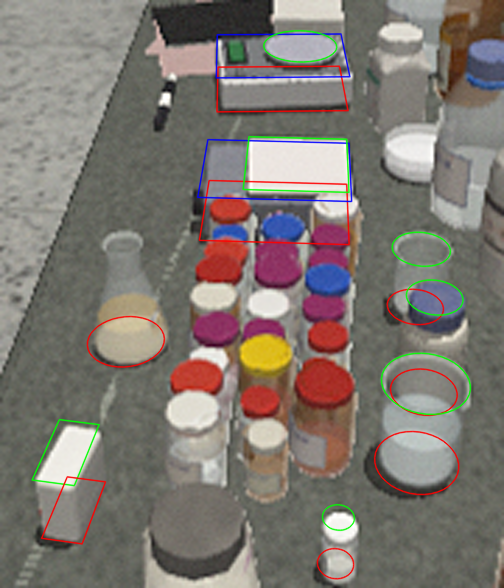

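The models fit closely. Small corrections: vial and bottle about 3 mm towards −y, and balance yaw nearer 0.125. I'll refine the yaws numerically.

```bash
python3 - <<'E'
from h import *
t=cv2.imread("pics/top0.png")
def blob(box,thr,z,lo=True):
    u0,v0,u1,v1=box;f=6
    g=cv2.resize(t[v0:v1,u0:u1].min(2),None,fx=f,fy=f,interpolation=cv2.INTER_CUBIC)
    c=max(cv2.findContours((g>thr).astype(np.uint8),cv2.RETR_EXTERNAL,cv2.CHAIN_APPROX_NONE)[0],key=cv2.contourArea)[:,0]
    w=np.array([back("top",((p[0]+.5)/f-.5+u0,(p[1]+.5)/f-.5+v0),z)[:2] for p in c],np.float32)
    return cv2.minAreaRect(w)
print("plate",blob((275,180,320,220),205,63))
print("timer",[ (th,blob((415,237,445,256),th,64)) for th in(170,200)])
print("vial",blob((430,178,446,192),170,51))
print("bottle",)
hsv=cv2.cvtColor(t,cv2.COLOR_BGR2HSV)
u0,v0,u1,v1=190,222,225,238
m=((hsv[v0:v1,u0:u1,1]>90)).astype(np.uint8);c=max(cv2.findContours(m,0,1)[0],key=cv2.contourArea)[:,0]
print("disp",cv2.minAreaRect(np.array([back("top",(p[0]+u0,p[1]+v0),49)[:2] for p in c],np.float32)))
f=lambda a,b:((a+.5)/4.7-.5+325,(b+.5)/4.7-.5+140)
for q in [(20,218),(78,233),(275,230),(325,240),(390,230),(432,295)]: print(q,back("top",f(*q),60).round()[:2])
print("white back bottle front foot",back("top",(150+395/2.2,80+142/2.2),0).round())
for y in(.09,.125):
  over("top",t,models(dict(bal=(516,425,y))),(185,178,240,245),7,f"pics/b{y}.png")
cv2.imwrite("pics/b.png",np.hstack([cv2.imread("pics/b0.09.png"),cv2.imread("pics/b0.125.png")]))
E
```

```text
plate ((522.1382446289062, 126.00389099121094), (110.61100769042969, 110.375), 3.4123313426971436)
timer [(170, ((366.0963134765625, -304.7670593261719), (59.82561492919922, 30.42754554748535), 79.95291137695312)), (200, ((365.9591369628906, -304.9779968261719), (58.386009216308594, 28.252466201782227), 79.65232849121094))]
vial ((568.9867553710938, -342.7108154296875), (24.001277923583984, 30.93143081665039), 15.298040390014648)
bottle
disp ((429.268310546875, 426.91455078125), (21.394254684448242, 59.33176040649414), 13.104469299316406)
(20, 218) [568.  23.]
(78, 233) [558. -19.]
(275, 230) [ 560. -159.]
(325, 240) [ 552. -194.]
(390, 230) [ 560. -240.]
(432, 295) [ 513. -269.]
white back bottle front foot [730.  18.   0.]
```

View pics/b.png

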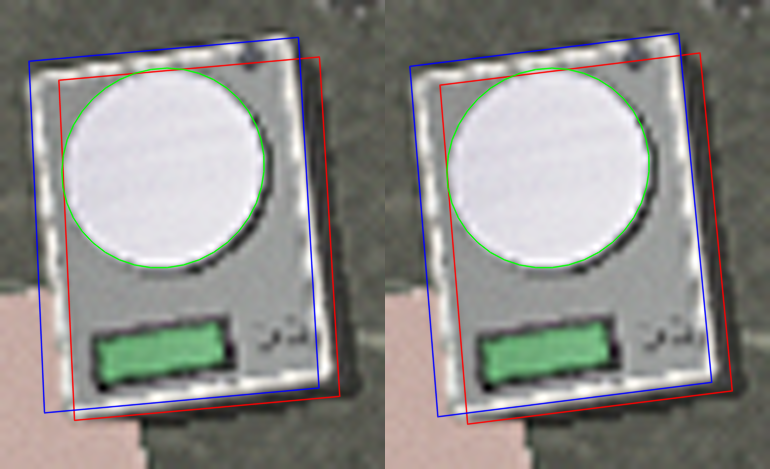

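Fit results:

| Item | x, y (mm) | Yaw |
|---|---|---|
| Balance pan | (516, 425) | about 0.122 |
| Stirrer plate | (522, 126) | – |
| Vial | (571, −345) | – |
| Beaker | (647, −33) | – |
| Bottle | (648, −154) | – |
| Timer | (366, −305) | about −0.16 |

I'll move towards the vial first.

play_rows([
  [[0,0,0],[0,0,-6.1]],
  [[0,0,0],[0,0,-6.1]],
  [[0,0,0],[0,0,-6.1]],
  [[0,0,0],[0,0,-6.0]],
  [[-15,6,0],[0,0,0]],
  [[-30,13,0],[0,0,0]],
  [[-33,14,0],[0,0,0]],
  [[-33,14,0],[0,0,0]],
  [[-33,14,0],[0,0,0]],
  [[-33,14,0],[0,0,0]],
  [[-33,14,0],[0,0,0]],
  [[-33,14,0],[0,0,0]],
  [[-33,14,0],[0,0,0]],
  [[-33,14,0],[0,0,0]],
  [[-33,14,0],[0,0,0]],
  [[-33,14,0],[0,0,0]],
  [[-33,14,0],[0,0,0]],
  [[-33,14,0],[0,0,0]],
  [[-33,14,0],[0,0,0]],
  [[-33,14,0],[0,0,0]],
], fingers=60, squeeze=25)

```text
time_s: 2.57
eef_pos: [431.4, -30.7, 194.5]
ee_rot: [0.0, 0.707, 0.707, 0.0]
force: [-0.6, 0.8, 0.0]
grip_width: 0.701
```

play_rows([
  [[-34,15,0],[0,0,0]],
  [[-34,15,0],[0,0,0]],
  [[-34,15,0],[0,0,0]],
  [[-34,15,0],[0,0,0]],
  [[-34,15,0],[0,0,0]],
  [[-34,15,0],[0,0,0]],
  [[-34,15,0],[0,0,0]],
  [[-34,15,0],[0,0,0]],
  [[-27,12,0],[0,0,0]],
  [[-15.3,7.6,0],[0,0,0]],
  [[0,0,20],[0,0,0]],
  [[0,0,30],[0,0,0]],
  [[0,0,30],[0,0,0]],
  [[0,0,15],[0,0,0]],
  [[0,0,0],[0,0,0]],
])

```text
time_s: 3.82
eef_pos: [568.9, -342.0, 95.1]
ee_rot: [-0.004, 0.707, 0.707, -0.0]
force: [-1.2, 0.1, -0.3]
grip_width: 0.702
```

```bash
python3 - <<'E'
from h import *
s=ctrl.sense();print(s["eef_pos"].round(1))
ims=[]
for c,b,f in(("side",(290,240,400,360),4),("top",(405,150,465,215),7)):
    im=ctrl.capture(c)[:,:,::-1].copy();p=s["eef_pos"];
    over(c,im,[(np.array([[p[0],p[1]-20,15],[p[0],p[1]+20,15]]),(0,255,255)),(np.array([[p[0]-20,p[1],15],[p[0]+20,p[1],15]]),(0,255,255))]+models(dict(vial=(571,-345))),b,f,f"pics/v_{c}.png")
    ims.append(cv2.imread(f"pics/v_{c}.png"))
h=min(i.shape[0] for i in ims);i=np.hstack([x[:h] for x in ims]);cv2.imwrite("pics/v.png",cv2.resize(i,None,fx=.9,fy=.9));print(i.shape)
E
```

```text
[ 568.9 -342.    95.1]
(455, 860, 3)
```

View pics/v.png

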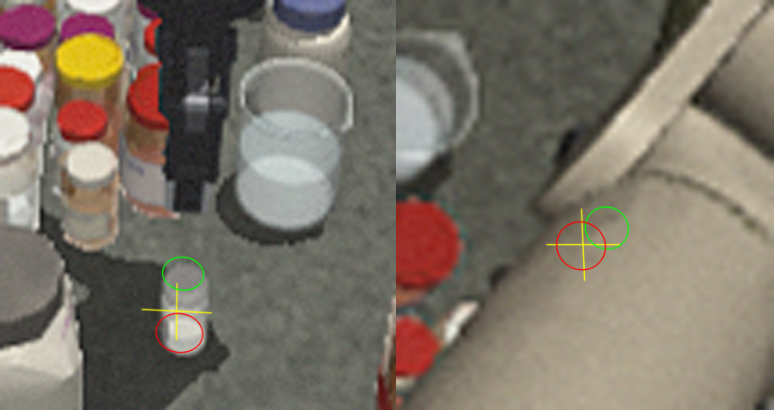

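play_rows([
  [[-4,3,0],[0,0,0]],
  [[0,0,15],[0,0,0]],
  [[0,0,25],[0,0,0]],
  [[0,0,25],[0,0,0]],
  [[0,0,13],[0,0,0]],
  [[0,0,5],[0,0,0]],
  [[0,0,0],[0,0,0]],
])

```text
time_s: 4.5
eef_pos: [573.6, -347.4, 16.4]
ee_rot: [-0.0, 0.707, 0.707, 0.0]
force: [0.4, 0.2, -0.0]
grip_width: 0.701
```

play_rows([
  [[0,0,0],[0,0,0]],
  [[0,0,0],[0,0,0]],
  [[0,0,0],[0,0,0]],
  [[0,0,0],[0,0,0]],
  [[0,0,0],[0,0,0]],
  [[0,0,0],[0,0,0]],
  [[0,0,0],[0,0,0]],
  [[0,0,0],[0,0,0]],
  [[0,0,0],[0,0,0]],
  [[0,0,0],[0,0,0]],
], fingers=10, squeeze=25)

```text
time_s: 5.33
eef_pos: [573.4, -347.2, 16.3]
ee_rot: [0.0, 0.707, 0.707, -0.0]
force: [-0.3, -0.2, 0.6]
grip_width: 0.12
```

```bash
python3 - <<'E'
from h import *
im=ctrl.capture("side")[:,:,::-1];u0,v0,u1,v1=290,240,400,360
cv2.imwrite("pics/v2.png",cv2.resize(im[v0:v1,u0:u1],None,fx=5,fy=5,interpolation=2))
E
```

```text
(no output)
```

View pics/v2.png

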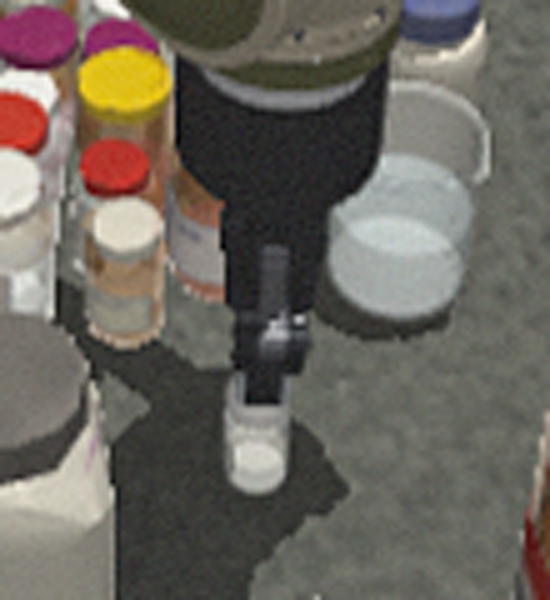

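```bash
python3 - <<'E'
from h import *
im=ctrl.capture("side")[:,:,::-1].copy();p=ctrl.sense()["eef_pos"];print(p, ctrl.sense()["grip_width"])
im=(255*(im/255.)**.5).astype(np.uint8)
x,y,z=p
over("side",im,[(np.array([[x,y-5,z+45],[x,y-5,z],[x,y+5,z],[x,y+5,z+45]]),(0,255,255))],(322,285,362,345),12,"pics/v3.png")
o=cv2.imread("pics/side0.png")[285:345,322:362];cv2.imwrite("pics/v3.png",np.hstack([cv2.imread("pics/v3.png")[:600],cv2.resize(o,None,fx=6,fy=6,interpolation=2).repeat(1,0)[:360] if 0 else cv2.copyMakeBorder(cv2.resize(o,None,fx=6,fy=6,interpolation=2),0,240,0,0,0)]))
E
```

```text
[ 573.43994726 -347.20078856   16.30286879] 0.1180566749002717
```

View pics/v3.png

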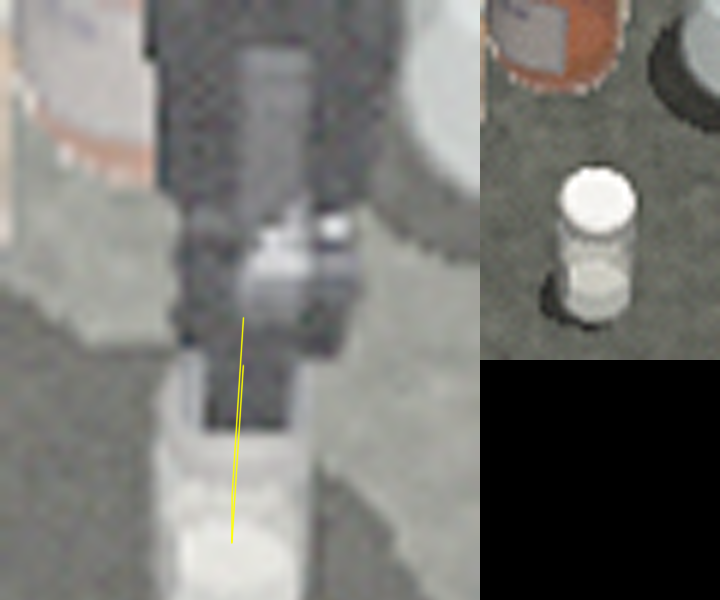

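The side view shows the vial upright and unmoved, with the fingers over its cap, but the gripper reads only about 10 mm. A small lift will show whether it's held.

play_rows([
  [[0,0,-8],[0,0,0]],
  [[0,0,-14],[0,0,0]],
  [[0,0,-14],[0,0,0]],
  [[0,0,-4],[0,0,0]],
  [[0,0,0],[0,0,0]],
])

```text
time_s: 5.85
eef_pos: [574.0, -347.7, 57.9]
ee_rot: [0.001, 0.707, 0.707, 0.0]
force: [-0.2, 0.1, 1.0]
grip_width: 0.117
```

```bash
python3 - <<'E'
from h import *
im=ctrl.capture("side")[:,:,::-1].copy();print(ctrl.sense()["eef_pos"],[ (round(d['p'],2),d['position']) for d in ctrl.spot_in("side","vial_center")])
x,y,z=ctrl.sense()["eef_pos"]
over("side",im,[(np.array([[x,y-5,z+45],[x,y-5,z],[x,y+5,z],[x,y+5,z+45]]),(0,255,255))],(312,265,372,345),7,"pics/v4.png")
E
```

```text
[ 573.53277086 -347.28726671   56.64216481] [(0.66, [0.5348, 0.82])]
```

View pics/v4.png

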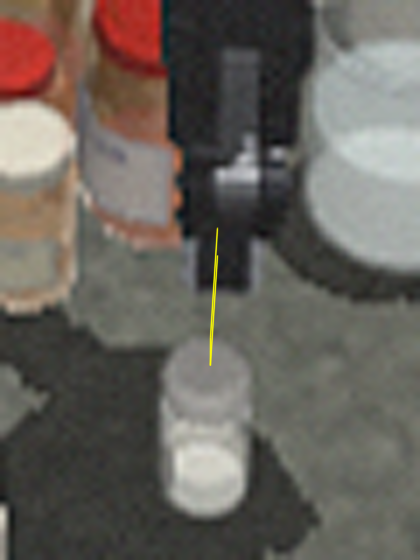

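play_rows([
  [[0,0,0],[0,0,0]],
  [[0,0,0],[0,0,0]],
  [[0,0,0],[0,0,0]],
  [[0,0,0],[0,0,0]],
  [[0,0,0],[0,0,0]],
  [[0,0,10],[0,0,0]],
  [[0,0,15],[0,0,0]],
  [[0,0,12],[0,0,0]],
  [[0,0,6],[0,0,0]],
  [[0,0,4],[0,0,0]],
  [[0,0,2],[0,0,0]],
  [[0,0,1],[0,0,0]],
  [[0,0,0],[0,0,0]],
], fingers=60)

```text
time_s: 7.03
eef_pos: [573.6, -347.3, 6.6]
ee_rot: [0.0, 0.707, 0.707, 0.0]
force: [-0.5, -0.3, -0.4]
grip_width: 0.703
```

play_rows([
  [[0,0,0],[0,0,0]],
  [[0,0,0],[0,0,0]],
  [[0,0,0],[0,0,0]],
  [[0,0,0],[0,0,0]],
  [[0,0,0],[0,0,0]],
  [[0,0,0],[0,0,0]],
  [[0,0,0],[0,0,0]],
  [[0,0,0],[0,0,0]],
  [[0,0,0],[0,0,0]],
], fingers=15)

```text
time_s: 7.78
eef_pos: [573.6, -347.4, 6.8]
ee_rot: [0.0, 0.707, 0.707, 0.0]
force: [-0.2, 0.1, 4.5]
grip_width: 0.28
```

The grip closed at 24 mm, the cap's width, with TCP z at 7. So the real fingertips sit well above the reported TCP. I'll work out the offset from the picture at z=56.6.

```bash
python3 - <<'E'
from h import *
for z in(57,70,80,85,90,95,100): print(z,back("side",(344.1,306.4),z).round(1))
# previous open view v.png: state 568.9,-342,95.1; near finger tip approx crop (190,208)/3.6
for z in(95,110,120,130,140): print("open",z,back("side",(290+190/3.6,240+208/3.6),z).round(1))
E
```

```text
57 [ 578.3 -326.4   57. ]
70 [ 577.7 -337.9   70. ]
80 [ 577.2 -346.7   80. ]
85 [ 576.9 -351.2   85. ]
90 [ 576.7 -355.6   90. ]
95 [ 576.4 -360.    95. ]
100 [ 576.2 -364.4  100. ]
open 95 [ 573.9 -338.4   95. ]
open 110 [ 573.2 -352.2  110. ]
open 120 [ 572.8 -361.5  120. ]
open 130 [ 572.3 -370.7  130. ]
open 140 [ 571.9 -379.9  140. ]
```

play_rows([
  [[0,0,0],[0,0,0]],
  [[0,0,0],[0,0,0]],
  [[0,0,0],[0,0,0]],
  [[0,0,0],[0,0,0]],
  [[0,0,0],[0,0,0]],
  [[0,0,3],[0,0,0]],
  [[0,0,3],[0,0,0]],
  [[0,0,3],[0,0,0]],
  [[0,0,3],[0,0,0]],
  [[0,0,0],[0,0,0]],
], fingers=55)

```text
time_s: 8.62
eef_pos: [573.1, -346.9, -6.7]
ee_rot: [-0.001, 0.707, 0.707, -0.0]
force: [-0.0, -0.9, 0.0]
grip_width: 0.644
```

```bash
python3 - <<'E'
from h import *
im=ctrl.capture("side")[:,:,::-1].copy();s=ctrl.sense();print(s["eef_pos"],s["force"],[ (round(d['p'],2),d['position']) for d in ctrl.spot_in("side","vial_center")])
cv2.imwrite("pics/side5.png",im)
over("side",im,models(dict(vial=(572.5,-346))),(300,255,380,345),6,"pics/v5.png")
E
```

```text
[ 573.20442957 -347.01005817   -6.25108173] [-0.21670009 -0.50153964 -0.67456627] []
```

View pics/v5.png

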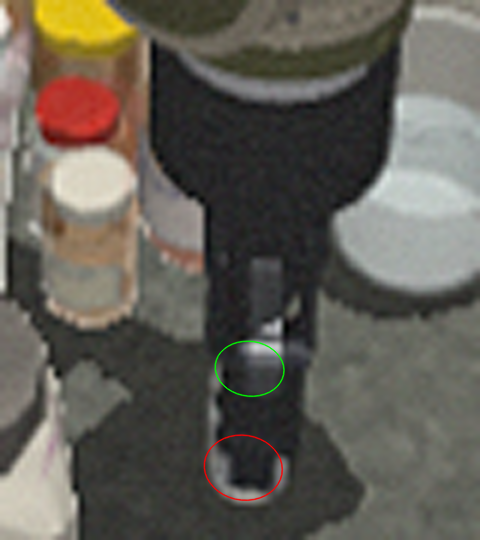

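play_rows([
  [[0,-3.5,0],[0,0,0]],
  [[0,0,3],[0,0,0]],
  [[0,0,3],[0,0,0]],
  [[0,0,3],[0,0,0]],
  [[0,0,3],[0,0,0]],
  [[0,0,0],[0,0,0]],
])

```text
time_s: 9.22
eef_pos: [569.6, -346.9, -18.6]
ee_rot: [-0.001, 0.707, 0.707, -0.0]
force: [0.2, 0.0, -0.1]
grip_width: 0.644
```

play_rows([
  [[0,0,0],[0,0,0]],
  [[0,0,0],[0,0,0]],
  [[0,0,0],[0,0,0]],
  [[0,0,0],[0,0,0]],
  [[0,0,0],[0,0,0]],
  [[0,0,0],[0,0,0]],
  [[0,0,0],[0,0,0]],
  [[0,0,0],[0,0,0]],
], fingers=15)

```text
time_s: 9.88
eef_pos: [570.1, -347.3, -17.5]
ee_rot: [0.0, 0.707, 0.707, 0.0]
force: [0.5, -0.9, 2.7]
grip_width: 0.302
```

play_rows([
  [[0,0,-8],[0,0,0]],
  [[0,0,-20],[0,0,0]],
  [[0,0,-34],[0,0,0]],
  [[0,0,-34],[0,0,0]],
  [[0,0,-34],[0,0,0]],
  [[0,0,-20],[0,0,0]],
  [[12,-1,0],[0,0,0]],
  [[24,-2,0],[0,0,0]],
  [[32,-2,0],[0,0,0]],
  [[32,-2,0],[0,0,0]],
  [[32,-2,0],[0,0,0]],
  [[32,-2,0],[0,0,0]],
  [[32,-2,0],[0,0,0]],
  [[32,-2,0],[0,0,0]],
  [[32,-3,0],[0,0,0]],
  [[32,-3,0],[0,0,0]],
  [[32,-3,0],[0,0,0]],
  [[32,-3,0],[0,0,0]],
  [[32,-3,0],[0,0,0]],
  [[32,-3,0],[0,0,0]],
])

```text
time_s: 11.55
eef_pos: [536.7, 74.3, 132.8]
ee_rot: [0.0, 0.707, 0.707, 0.0]
force: [-0.3, -0.3, -0.4]
grip_width: 0.305
```

```bash
python3 - <<'E'
from h import *
s=ctrl.sense();print(s["eef_pos"].round(1),s["grip_width"],s["force"])
E
```

```text
[536.7  74.3 132.8] 0.3054113365518407 [-0.26705926 -0.31480433 -0.39834648]
```

play_rows([
  [[32,-2,0],[0,0,0]],
  [[32,-2,0],[0,0,0]],
  [[32,-2,0],[0,0,0]],
  [[32,-2,0],[0,0,0]],
  [[32,-3,0],[0,0,0]],
  [[32,-3,0],[0,0,0]],
  [[32,-3,0],[0,0,0]],
  [[32,-2,0],[0,0,0]],
  [[32,-2,0],[0,0,0]],
  [[28,-2,0],[0,0,0]],
  [[20,-1,0],[0,0,0]],
  [[10,0,0],[0,0,0]],
  [[2,0,10],[0,0,0]],
  [[0,0,20],[0,0,0]],
  [[0,0,20],[0,0,0]],
  [[0,0,13],[0,0,0]],
  [[0,0,8],[0,0,0]],
  [[0,0,0],[0,0,0]],
  [[0,0,0],[0,0,0]],
])

```text
time_s: 13.13
eef_pos: [513.7, 420.5, 61.6]
ee_rot: [0.0, 0.708, 0.707, 0.0]
force: [0.0, 0.1, 0.2]
grip_width: 0.303
```

```bash
python3 - <<'E'
from h import *
s=ctrl.sense();print(s["eef_pos"].round(1),s["grip_width"],s["force"])
ims=[]
for c,b,f in(("side",(280,125,360,195),5),("top",(170,170,240,240),5)):
    im=ctrl.capture(c)[:,:,::-1].copy();cv2.imwrite(f"pics/p6_{c}.png",im)
    over(c,im,models(dict(bal=(516,425,.122)))+[(circ(516,425,75,13.5),(0,255,255)),(circ(516,425,126,11.5),(0,255,255))],b,f,f"pics/v_{c}.png")
    ims.append(cv2.imread(f"pics/v_{c}.png"))
cv2.imwrite("pics/p6.png",np.hstack([x[:350] for x in ims]))
E
```

```text
[513.7 420.5  61.6] 0.30339864575338577 [0.03537601 0.07629546 0.16568111]
```

View pics/p6.png

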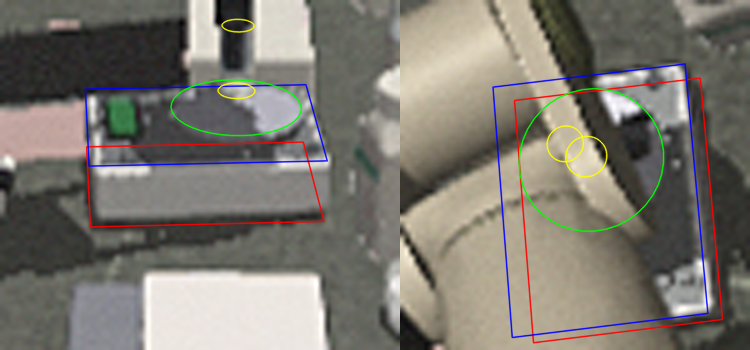

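play_rows([
  [[3,-1,0],[0,0,0]],
  [[0,0,4],[0,0,0]],
  [[0,0,4],[0,0,0]],
  [[0,0,3],[0,0,0]],
  [[0,0,2],[0,0,0]],
  [[0,0,1.5],[0,0,0]],
  [[0,0,0],[0,0,0]],
])

```text
time_s: 13.82
eef_pos: [512.3, 423.7, 46.3]
ee_rot: [-0.0, 0.707, 0.707, -0.0]
force: [0.5, -0.1, -0.3]
grip_width: 0.304
```

play_rows([
  [[0,0,1],[0,0,0]],
  [[0,0,1],[0,0,0]],
  [[0,0,0],[0,0,0]],
  [[0,0,0],[0,0,0]],
])

```text
time_s: 14.15
eef_pos: [512.5, 423.8, 44.8]
ee_rot: [0.0, 0.707, 0.707, 0.0]
force: [-0.5, 0.6, 0.1]
grip_width: 0.303
```

play_rows([
  [[0,0,1],[0,0,0]],
  [[0,0,1],[0,0,0]],
  [[0,0,0],[0,0,0]],
  [[0,0,0],[0,0,0]],
])

```text
time_s: 14.48
eef_pos: [512.9, 424.0, 44.5]
ee_rot: [0.0, 0.707, 0.707, 0.001]
force: [-2.9, -2.0, 9.7]
grip_width: 0.304
```

play_rows([
  [[0,0,-1.5],[0,0,0]],
  [[0,0,0],[0,0,0]],
  [[0,0,0],[0,0,0]],
])

```text
time_s: 14.73
eef_pos: [512.6, 424.0, 44.5]
ee_rot: [0.0, 0.707, 0.707, 0.0]
force: [-0.5, -0.1, 2.5]
grip_width: 0.3
```

play_rows([
  [[0,0,0],[0,0,0]],
  [[0,0,0],[0,0,0]],
  [[0,0,0],[0,0,0]],
  [[0,0,0],[0,0,0]],
  [[0,0,0],[0,0,0]],
  [[0,0,-10],[0,0,0]],
  [[0,0,-25],[0,0,0]],
  [[0,0,-35],[0,0,0]],
  [[0,0,-35],[0,0,0]],
  [[0,0,-20],[0,0,0]],
  [[-15,3,0],[0,0,0]],
  [[-32,9,0],[0,0,0]],
  [[-37,11,0],[0,0,0]],
  [[-37,11,0],[0,0,0]],
  [[-37,11,0],[0,0,0]],
  [[-37,11,0],[0,0,0]],
  [[-37,11,0],[0,0,0]],
  [[-37,11,0],[0,0,0]],
  [[-37,11,0],[0,0,0]],
  [[-37,11,0],[0,0,0]],
], fingers=50)

```text
time_s: 16.4
eef_pos: [612.5, 78.9, 170.3]
ee_rot: [0.0, 0.707, 0.707, 0.0]
force: [0.7, 0.8, -0.4]
grip_width: 0.584
```

```bash
python3 - <<'E'
from h import *
print(ctrl.sense()["eef_pos"].round(1))
t=ctrl.capture("top")[:,:,::-1].copy();cv2.imwrite("pics/top7.png",t)
print([(d['p'],np.array(d['position'])*[640,400]) for d in ctrl.spot_in("top","vial_center")])
print(proj("top",[[516,425,113],[516,425,62]]))
for q in [[516,425,113]]:
    u,v=proj("top",[q])[0].astype(int);print(t[v-8:v+9,u-8:u+9].min(2))
E
```

```text
[612.5  78.9 170.3]
[(0.58, array([342.72, 164.12])), (0.51, array([204.48, 202.  ]))]
[[203.65978747 198.93306976]
 [207.79122632 201.43090424]]
[[138 136 132 134 125 153 206 205 223 220 218 219 220 219 218 220 223]
 [144 137 138 134 161 217 220 218 216 217 216 217 218 218 220 217 221]
 [142 136 138 172 209 220 217 215 213 218 215 220 211 218 218 217 219]
 [137 137 158 210 218 213 214 215 212 214 217 216 216 215 218 215 216]
 [131 149 208 211 213 212 212 212 212 213 210 214 216 214 216 214 216]
 [146 195 221 211 211 211 211 211 214 216 213 218 218 212 218 221 221]
 [156 214 213 209 208 213 213 210 210 195 177 217 218 223 222 222 220]
 [182 215 213 211 209 213 208 205 232 234 221 208 193 220 217 218 215]
 [223 218 212 209 216 206 202 235 240 243 243 235 191 155 194 215 220]
 [222 216 205 213 208 205 217 243 241 241 241 246 235 130 152 181 211]
 [213 209 205 205 210 211 230 241 240 241 240 245 246 163 142 178 173]
 [214 205 210 215 209 215 226 243 240 241 242 246 241 158 173 185 144]
 [214 213 211 211 209 208 205 244 244 244 247 248 186 115 185 191 139]
 [217 216 209 212 212 211 204 224 234 237 238 201 103 133 191 190 135]
 [219 212 213 211 215 212 209 203 175 126 147 157 185 178 150 127 107]
 [218 208 205 207 209 211 213 210 196 175 128 118 153  99  74  71  82]
 [227 209 207 210 209 210 207 212 220 223 188  62  72  65  71  75  66]]
```

The vial stands upright about 4–5 mm from the pan centre, which is good. Next is the beaker.

play_rows([
  [[-20,6,0],[0,0,0]],
  [[-35,10,0],[0,0,0]],
  [[-35,10,0],[0,0,0]],
  [[-18,5,10],[0,0,0]],
  [[-4,1.5,20],[0,0,0]],
  [[0,0,35],[0,0,0]],
  [[0,0,35],[0,0,0]],
  [[0,0,20],[0,0,0]],
  [[0,0,0],[0,0,0]],
], fingers=80)

```text
time_s: 17.25
eef_pos: [642.1, -30.1, 45.1]
ee_rot: [-0.003, 0.707, 0.707, -0.002]
force: [-0.6, -0.9, 0.9]
grip_width: 0.935
```

```bash
python3 - <<'E'
from h import *
p=ctrl.sense()["eef_pos"];print(p.round(1))
im=ctrl.capture("side")[:,:,::-1].copy()
x,y,z=p
over("side",im,models(dict(beaker=(647,-33)))+[(np.array([[x,y-40,z+35],[x,y+40,z+35]]),(0,255,255))],(310,160,430,270),5,"pics/k.png")
E
```

```text
[642.1 -30.1  45.1]
```

View pics/k.png

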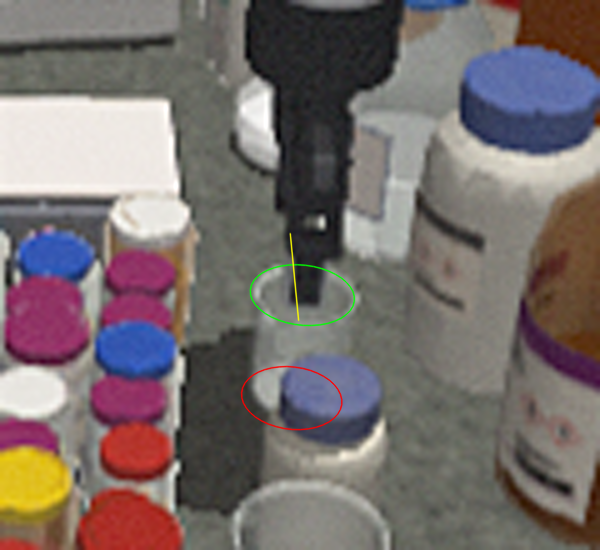

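play_rows([
  [[-4,1,0],[0,0,0]],
  [[0,0,8],[0,0,0]],
  [[0,0,12],[0,0,0]],
  [[0,0,15],[0,0,0]],
  [[0,0,15],[0,0,0]],
  [[0,0,8],[0,0,0]],
  [[0,0,4],[0,0,0]],
  [[0,0,0],[0,0,0]],
])

```text
time_s: 17.97
eef_pos: [645.4, -35.2, -13.4]
ee_rot: [-0.0, 0.707, 0.707, -0.0]
force: [-0.2, -0.7, -0.5]
grip_width: 0.94
```

play_rows([
  [[0,0,0],[0,0,0]],
  [[0,0,0],[0,0,0]],
  [[0,0,0],[0,0,0]],
  [[0,0,0],[0,0,0]],
  [[0,0,0],[0,0,0]],
  [[0,0,0],[0,0,0]],
  [[0,0,0],[0,0,0]],
  [[0,0,0],[0,0,0]],
], fingers=40)

```text
time_s: 18.63
eef_pos: [646.3, -35.2, -11.7]
ee_rot: [0.001, 0.707, 0.707, 0.001]
force: [-0.2, 1.2, 5.6]
grip_width: 0.619
```

play_rows([
  [[0,0,-6],[0,0,0]],
  [[0,0,-16],[0,0,0]],
  [[0,0,-28],[0,0,0]],
  [[0,0,-30],[0,0,0]],
  [[0,0,-20],[0,0,0]],
  [[6,-5,0],[0,0,0]],
  [[15,-12,0],[0,0,0]],
  [[22,-17,0],[0,0,0]],
  [[24,-19,0],[0,0,0]],
  [[24,-19,0],[0,0,0]],
  [[24,-19,0],[0,0,0]],
  [[22,-17,0],[0,0,0]],
  [[15,-11.5,0],[0,0,0]],
  [[9,-6,0],[0,0,0]],
  [[0,0,6],[0,0,0]],
  [[0,0,10],[0,0,0]],
  [[0,0,10],[0,0,0]],
  [[0,0,5],[0,0,0]],
  [[0,0,0],[0,0,0]],
  [[0,0,0],[0,0,0]],
])

```text
time_s: 20.3
eef_pos: [520.4, 125.3, 55.7]
ee_rot: [-0.0, 0.708, 0.707, -0.0]
force: [-0.2, -0.0, -0.9]
grip_width: 0.62
```

play_rows([
  [[0,0,2],[0,0,0]],
  [[0,0,1.5],[0,0,0]],
  [[0,0,1],[0,0,0]],
  [[0,0,0.5],[0,0,0]],
  [[0,0,0],[0,0,0]],
  [[0,0,0],[0,0,0]],
])

```text
time_s: 20.8
eef_pos: [520.3, 125.9, 51.4]
ee_rot: [0.0, 0.707, 0.707, 0.0]
force: [0.5, -1.0, 0.2]
grip_width: 0.616
```

play_rows([
  [[0,0,1],[0,0,0]],
  [[0,0,1],[0,0,0]],
  [[0,0,0],[0,0,0]],
  [[0,0,0],[0,0,0]],
])

```text
time_s: 21.13
eef_pos: [521.0, 126.2, 51.0]
ee_rot: [0.001, 0.707, 0.707, 0.001]
force: [-3.5, 1.7, 12.7]
grip_width: 0.618
```

play_rows([
  [[0,0,-1.3],[0,0,0]],
  [[0,0,0],[0,0,0]],
  [[0,0,0],[0,0,0]],
])

```text
time_s: 21.38
eef_pos: [520.6, 125.9, 51.0]
ee_rot: [0.0, 0.707, 0.707, 0.0]
force: [-1.3, 1.8, 6.6]
grip_width: 0.62
```

play_rows([
  [[0,0,0],[0,0,0]],
  [[0,0,0],[0,0,0]],
  [[0,0,0],[0,0,0]],
  [[0,0,0],[0,0,0]],
  [[0,0,0],[0,0,0]],
  [[0,0,-10],[0,0,0]],
  [[0,0,-25],[0,0,0]],
  [[0,0,-35],[0,0,0]],
  [[0,0,-30],[0,0,6.9]],
  [[0,0,-20],[0,0,6.9]],
  [[0,0,-10],[0,0,6.9]],
  [[0,0,0],[0,0,6.9]],
  [[0,0,0],[0,0,6.9]],
  [[0,0,0],[0,0,6.9]],
  [[0,0,0],[0,0,6.9]],
  [[0,0,0],[0,0,6.9]],
  [[0,0,0],[0,0,6.9]],
  [[0,0,0],[0,0,6.9]],
  [[0,0,0],[0,0,6.9]],
  [[0,0,0],[0,0,6.9]],
], fingers=78)

```text
time_s: 23.05
eef_pos: [520.2, 125.8, 181.4]
ee_rot: [0.0, 0.998, 0.059, 0.0]
force: [0.6, 0.4, -0.1]
grip_width: 0.913
```

```bash
cat >> h.py <<'E'
def goto(x,y,z):
    s=ctrl.sense();p=s["eef_pos"];w,a,b,c=s["ee_rot"]
    from scipy.spatial.transform import Rotation as Ro
    R=Ro.from_quat([a,b,c,w]).as_matrix();d=R.T@(np.array([x,y,z])-p)
    print("at",p.round(1),"phi",round(np.degrees(np.arctan2(R[1,0],R[0,0])),1),"tool delta",d.round(1),"grip",round(s["grip_width"]*85.4,1),"F",s["force"].round(1))
E
python3 - <<'E'
from h import *
goto(646,-155,170)
t=ctrl.capture("top")[:,:,::-1].copy();cv2.imwrite("pics/top8.png",t)
over("top",t,models(dict(bottle=(648,-155)))+[(circ(522,126,63,25),(0,0,255)),(circ(522,126,133,27.5),(0,255,0)),(circ(512,423,113,11.5),(0,255,0)),(circ(516,425,62,48),(255,0,0)),(rect(522,126,63,110,110,.04),(255,0,0))],(185,140,400,235),3.6,"pics/t8.png")
E
```

```text
at [520.2 125.8 181.4] phi 6.8 tool delta [ 91.5 293.8  11.5] grip 77.9 F [ 0.6  0.4 -0.1]
```

View pics/t8.png

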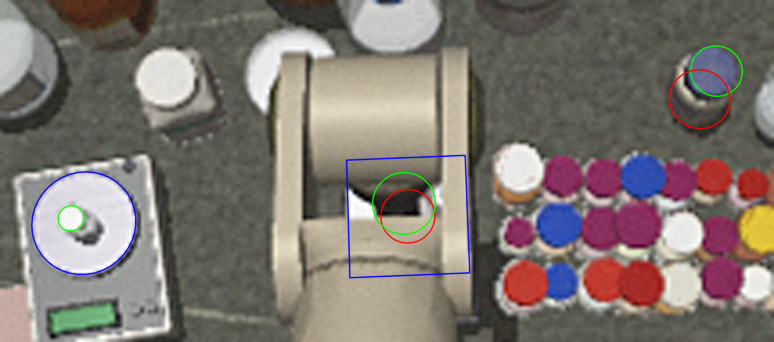

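play_rows([
  [[4,14,0],[0,0,0]],
  [[9,30,0],[0,0,0]],
  [[11,35,0],[0,0,0]],
  [[11,35,0],[0,0,0]],
  [[11,35,0],[0,0,0]],
  [[11,35,0],[0,0,0]],
  [[11,35,0],[0,0,0]],
  [[11,35,0],[0,0,0]],
  [[8,26,0],[0,0,0]],
  [[4,13,0],[0,0,0]],
  [[0,0,15],[0,0,0]],
  [[0,0,30],[0,0,0]],
  [[0,0,30],[0,0,0]],
  [[0,0,12],[0,0,0]],
  [[0,0,0],[0,0,0]],
  [[0,0,0],[0,0,0]],
])

```text
time_s: 24.43
eef_pos: [647.4, -153.6, 94.8]
ee_rot: [0.0, 0.998, 0.063, 0.0]
force: [0.3, 0.0, 0.6]
grip_width: 0.917
```

```bash
python3 -c "
from h import *
goto(646,-154,6)"
```

```text
at [ 647.4 -153.6   94.8] phi 7.2 tool delta [-1.5  0.2 88.8] grip 78.3 F [0.3 0.  0.6]
```

play_rows([
  [[-0.5,0,10],[0,0,0]],
  [[0,0,15],[0,0,0]],
  [[0,0,15],[0,0,0]],
  [[0,0,15],[0,0,0]],
  [[0,0,15],[0,0,0]],
  [[0,0,10],[0,0,0]],
  [[0,0,6],[0,0,0]],
  [[0,0,2.5],[0,0,0]],
  [[0,0,0],[0,0,0]],
])

```text
time_s: 25.18
eef_pos: [646.8, -153.7, 5.4]
ee_rot: [0.0, 0.998, 0.063, 0.0]
force: [0.7, 0.3, 0.3]
grip_width: 0.909
```

play_rows([
  [[0,0,0],[0,0,0]],
  [[0,0,0],[0,0,0]],
  [[0,0,0],[0,0,0]],
  [[0,0,0],[0,0,0]],
  [[0,0,0],[0,0,0]],
  [[0,0,0],[0,0,0]],
  [[0,0,0],[0,0,0]],
  [[0,0,0],[0,0,0]],
], fingers=40, squeeze=35)

```text
time_s: 25.85
eef_pos: [647.6, -154.0, 6.6]
ee_rot: [0.001, 0.998, 0.062, 0.001]
force: [2.1, -0.8, 6.6]
grip_width: 0.676
```

play_rows([
  [[0,0,-6],[0,0,0]],
  [[0,0,-18],[0,0,0]],
  [[0,0,-30],[0,0,0]],
  [[0,0,-35],[0,0,0]],
  [[0,0,-35],[0,0,0]],
  [[0,0,-30],[0,0,0]],
  [[0,0,-16],[0,0,0]],
  [[-1,-8,0],[0,0,0]],
  [[-2,-18,0],[0,0,0]],
  [[-4,-30,0],[0,0,0]],
  [[-4,-32,0],[0,0,0]],
  [[-4,-32,0],[0,0,0]],
  [[-4,-32,0],[0,0,0]],
  [[-4,-32,0],[0,0,0]],
  [[-4,-32,0],[0,0,0]],
  [[-4,-32,0],[0,0,0]],
  [[-4,-32,0],[0,0,0]],
  [[-4,-32,0],[0,0,0]],
  [[-4,-32,0],[0,0,0]],
  [[-4,-32,0],[0,0,0]],
])

```text
time_s: 27.52
eef_pos: [551.1, 215.3, 173.3]
ee_rot: [0.0, 0.998, 0.063, -0.002]
force: [0.5, 0.4, -0.7]
grip_width: 0.679
```

```bash
python3 -c "
from h import *
goto(530.8,301.4,6.6)"
```

```text
at [551.1 215.3 173.3] phi 7.2 tool delta [ -8.8 -87.9 166.7] grip 58.0 F [ 0.5  0.4 -0.7]
```

play_rows([
  [[-3,-30,0],[0,0,0]],
  [[-3,-28,0],[0,0,0]],
  [[-2,-20,0],[0,0,0]],
  [[-1,-9,0],[0,0,0]],
  [[0,0,15],[0,0,0]],
  [[0,0,30],[0,0,0]],
  [[0,0,35],[0,0,0]],
  [[0,0,30],[0,0,0]],
  [[0,0,20],[0,0,0]],
  [[0,0,12],[0,0,0]],
  [[0,0,0],[0,0,0]],
  [[0,0,0],[0,0,0]],
])

```text
time_s: 28.52
eef_pos: [533.3, 298.6, 33.3]
ee_rot: [0.0, 0.998, 0.062, -0.0]
force: [-0.3, -0.5, -0.5]
grip_width: 0.678
```

```bash
python3 -c "
from h import *
goto(530.8,301.4,6.6)"
```

```text
at [533.3 298.6  33.3] phi 7.1 tool delta [-2.2 -3.1 26.7] grip 57.9 F [-0.3 -0.5 -0.5]
```

play_rows([
  [[-2,-3,5],[0,0,0]],
  [[0,0,8],[0,0,0]],
  [[0,0,6],[0,0,0]],
  [[0,0,4],[0,0,0]],
  [[0,0,2],[0,0,0]],
  [[0,0,1],[0,0,0]],
  [[0,0,0],[0,0,0]],
  [[0,0,0],[0,0,0]],
])

```text
time_s: 29.18
eef_pos: [531.1, 301.6, 7.3]
ee_rot: [-0.0, 0.998, 0.062, 0.0]
force: [0.1, -0.3, -1.3]
grip_width: 0.677
```

play_rows([
  [[0,0,1],[0,0,0]],
  [[0,0,1],[0,0,0]],
  [[0,0,0],[0,0,0]],
  [[0,0,0],[0,0,0]],
])

```text
time_s: 29.52
eef_pos: [531.4, 301.7, 6.5]
ee_rot: [-0.0, 0.998, 0.062, 0.001]
force: [-2.5, -1.7, 8.1]
grip_width: 0.677
```

play_rows([
  [[0,0,-1.2],[0,0,0]],
  [[0,0,0],[0,0,0]],
  [[0,0,0],[0,0,0]],
])

```text
time_s: 29.77
eef_pos: [531.2, 301.6, 6.6]
ee_rot: [-0.0, 0.998, 0.062, 0.0]
force: [0.1, -0.7, 2.0]
grip_width: 0.675
```

play_rows([
  [[0,0,0],[0,0,0]],
  [[0,0,0],[0,0,0]],
  [[0,0,0],[0,0,0]],
  [[0,0,0],[0,0,0]],
  [[0,0,0],[0,0,0]],
  [[0,0,-10],[0,0,0]],
  [[0,0,-25],[0,0,0]],
  [[0,0,-35],[0,0,0]],
  [[0,0,-35],[0,0,0]],
  [[0,0,-35],[0,0,-6.7]],
  [[0,0,-20],[0,0,-6.7]],
  [[0,0,0],[0,0,-6.7]],
  [[0,0,0],[0,0,-6.7]],
  [[0,0,0],[0,0,-6.7]],
  [[0,0,0],[0,0,-6.7]],
  [[0,0,0],[0,0,-6.7]],
  [[0,0,0],[0,0,-6.7]],
  [[0,0,0],[0,0,-6.7]],
  [[0,0,0],[0,0,-6.7]],
  [[0,0,0],[0,0,-6.6]],
], fingers=80)

```text
time_s: 31.43
eef_pos: [530.9, 301.6, 167.1]
ee_rot: [0.0, 0.76, 0.65, 0.0]
force: [-0.1, -0.2, 0.3]
grip_width: 0.938
```

```bash
python3 -c "
from h import *
goto(366,-306,166)"
```

```text
at [530.9 301.6 167.1] phi 81.1 tool delta [-625.8  -68.9    0.9] grip 80.1 F [-0.1 -0.2  0.3]
```

play_rows([
  [[-12,-1,0],[0,0,0]],
  [[-24,-3,0],[0,0,0]],
  [[-34,-4,0],[0,0,0]],
  [[-34,-4,0],[0,0,0]],
  [[-34,-4,0],[0,0,0]],
  [[-34,-4,0],[0,0,0]],
  [[-34,-4,0],[0,0,0]],
  [[-34,-4,0],[0,0,0]],
  [[-34,-4,0],[0,0,0]],
  [[-34,-4,0],[0,0,0]],
  [[-34,-4,0],[0,0,0]],
  [[-34,-4,0],[0,0,0]],
  [[-34,-4,0],[0,0,0]],
  [[-34,-4,0],[0,0,0]],
  [[-34,-3,0],[0,0,0]],
  [[-34,-3,0],[0,0,0]],
  [[-34,-3,0],[0,0,0]],
  [[-30,-3,0],[0,0,0]],
  [[-20,-2,0],[0,0,0]],
  [[-10,-1,0],[0,0,0]],
])

```text
time_s: 33.1
eef_pos: [366.8, -288.0, 166.9]
ee_rot: [0.001, 0.763, 0.647, -0.0]
force: [0.3, 0.5, 0.1]
grip_width: 0.937
```

play_rows([
  [[0,0,10],[0,0,0]],
  [[0,0,25],[0,0,0]],
  [[0,0,35],[0,0,0]],
  [[0,0,30],[0,0,0]],
  [[0,0,15],[0,0,0]],
  [[0,0,0],[0,0,0]],
  [[0,0,0],[0,0,0]],
])

```text
time_s: 33.68
eef_pos: [367.8, -285.5, 51.8]
ee_rot: [-0.0, 0.762, 0.648, 0.0]
force: [0.2, -1.0, 0.5]
grip_width: 0.939
```

```bash
python3 - <<'E'
from h import *
goto(366,-306,-5)
p=ctrl.sense()["eef_pos"];x,y,z=p
im=ctrl.capture("side")[:,:,::-1].copy()
k=np.radians(81);d=np.array([np.cos(k),np.sin(k),0])*40
over("side",im,models(dict(timer=(366,-305,-.16)))+[(np.array([p+[0,0,35]-d,p+[0,0,35]+d]),(0,255,255))],(200,220,320,350),4.5,"pics/m.png")
E
```

```text
at [ 367.8 -285.5   51.8] phi 80.8 tool delta [-20.5   1.5  56.8] grip 80.2 F [ 0.2 -1.   0.5]
```

View pics/m.png

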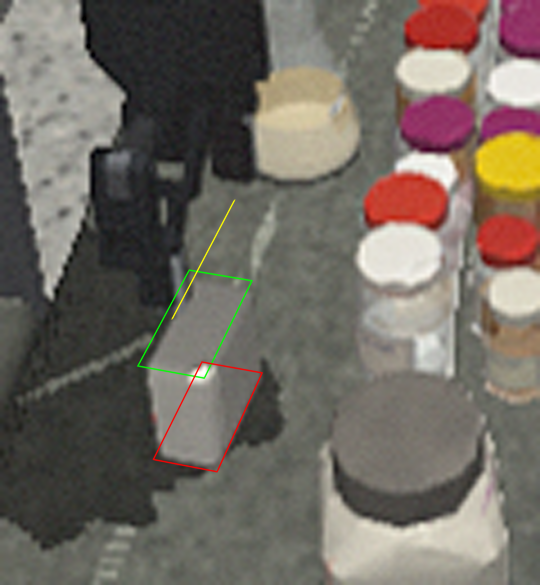

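play_rows([
  [[-12,1,0],[0,0,0]],
  [[-8,0.5,0],[0,0,0]],
  [[0,0,0],[0,0,0]],
  [[0,0,8],[0,0,0]],
  [[0,0,8],[0,0,0]],
  [[0,0,8],[0,0,0]],
  [[0,0,6],[0,0,0]],
  [[0,0,0],[0,0,0]],
])

```text
time_s: 34.4
eef_pos: [365.2, -304.9, 19.7]
ee_rot: [-0.001, 0.762, 0.648, 0.0]
force: [-0.5, -0.3, -0.0]
grip_width: 0.937
```

play_rows([
  [[0,0,6],[0,0,0]],
  [[0,0,6],[0,0,0]],
  [[0,0,6],[0,0,0]],
  [[0,0,5],[0,0,0]],
  [[0,0,2],[0,0,0]],
  [[0,0,0],[0,0,0]],
])

```text
time_s: 34.9
eef_pos: [365.6, -305.6, -4.2]
ee_rot: [-0.0, 0.762, 0.648, 0.0]
force: [0.4, 0.6, -0.5]
grip_width: 0.94
```

play_rows([
  [[0,0,0],[0,0,0]],
  [[0,0,0],[0,0,0]],
  [[0,0,0],[0,0,0]],
  [[0,0,0],[0,0,0]],
  [[0,0,0],[0,0,0]],
  [[0,0,0],[0,0,0]],
  [[0,0,0],[0,0,0]],
  [[0,0,0],[0,0,0]],
], fingers=45)

```text
time_s: 35.57
eef_pos: [366.0, -306.1, -3.4]
ee_rot: [0.0, 0.762, 0.648, -0.0]
force: [0.9, 1.1, 4.5]
grip_width: 0.719
```

```bash
python3 - <<'E'
from h import *
y=.122;bx=np.array([531.5,301.5]);print("timer target",bx-75.5*np.array([np.cos(y),np.sin(y)]))
goto(366,-306,166)
t=ctrl.capture("top")[:,:,::-1].copy();cv2.imwrite("pics/top9.png",t)
hsv=cv2.cvtColor(t,cv2.COLOR_BGR2HSV)
# bottle cap blob (blue) and beaker/plate
u,v=proj("top",[[531.5,301.5,107]])[0];print("pred cap",u,v)
u0,v0=int(u)-14,int(v)-14
m=((hsv[v0:v0+28,u0:u0+28,1]>70)&(hsv[v0:v0+28,u0:u0+28,0]>100)).astype(np.uint8)
n,l,st,c=cv2.connectedComponentsWithStats(m);i=1+st[1:,4].argmax();q=c[i]+[u0,v0];print(st[i],q,back("top",q,107))
E
```

```text
timer target [456.56117444 292.31183242]
at [ 366.  -306.1   -3.4] phi 80.8 tool delta [-0.000e+00  1.000e-01 -1.694e+02] grip 61.4 F [0.9 1.1 4.5]
pred cap 242.68089580866172 194.4700562045618
[  8   9  14  14 119] [242.43697479 195.42016807] [528.39373382 302.20152011 107.        ]
```

play_rows([
  [[0,0,-6],[0,0,0]],
  [[0,0,-18],[0,0,0]],
  [[0,0,-30],[0,0,0]],
  [[0,0,-32],[0,0,0]],
  [[0,0,-32],[0,0,-5.4]],
  [[0,0,-32],[0,0,-5.4]],
  [[0,0,-18],[0,0,-5.4]],
  [[8,2,0],[0,0,0]],
  [[18,5,0],[0,0,0]],
  [[27,7,0],[0,0,0]],
  [[29,8,0],[0,0,0]],
  [[29,8,0],[0,0,0]],
  [[29,8,0],[0,0,0]],
  [[29,8,0],[0,0,0]],
  [[29,8,0],[0,0,0]],
  [[29,8,0],[0,0,0]],
  [[29,8,0],[0,0,0]],
  [[29,8,0],[0,0,0]],
  [[29,8,0],[0,0,0]],
  [[29,8,0],[0,0,0]],
])

```text
time_s: 37.28
eef_pos: [416.5, 47.9, 163.3]
ee_rot: [-0.001, 0.664, 0.748, -0.001]
force: [0.3, -1.0, -1.2]
grip_width: 0.717
```

```bash
python3 -c "
from h import *
goto(454.5,292.5,-3.4)"
```

```text
at [416.5  47.9 163.3] phi 96.8 tool delta [238.2  67.2 166.7] grip 61.2 F [ 0.3 -1.  -1.2]
```

play_rows([
  [[29,8,0],[0,0,0]],
  [[29,8,0],[0,0,0]],
  [[29,8,0],[0,0,0]],
  [[29,8,0],[0,0,0]],
  [[29,8,0],[0,0,0]],
  [[29,8,0],[0,0,0]],
  [[25,7,0],[0,0,0]],
  [[20,6,0],[0,0,0]],
  [[12,4,0],[0,0,0]],
  [[4,1,0],[0,0,0]],
  [[0,0,0],[0,0,0]],
  [[0,0,15],[0,0,0]],
  [[0,0,30],[0,0,0]],
  [[0,0,30],[0,0,0]],
  [[0,0,15],[0,0,0]],
  [[0,0,0],[0,0,0]],
])

```text
time_s: 38.62
eef_pos: [452.2, 285.5, 70.8]
ee_rot: [-0.002, 0.664, 0.748, -0.003]
force: [-0.8, 0.5, -0.5]
grip_width: 0.717
```

```bash
python3 -c "
from h import *
goto(454.5,292.5,-3.4)"
```

```text
at [452.2 285.5  70.8] phi 96.9 tool delta [ 6.8  3.6 74.2] grip 61.2 F [-0.8  0.5 -0.5]
```

play_rows([
  [[4,2,0],[0,0,0]],
  [[2.8,1.3,0],[0,0,0]],
  [[0,0,8],[0,0,0]],
  [[0,0,15],[0,0,0]],
  [[0,0,18],[0,0,0]],
  [[0,0,15],[0,0,0]],
  [[0,0,8],[0,0,0]],
  [[0,0,0],[0,0,0]],
  [[0,0,0],[0,0,0]],
])

```text
time_s: 39.37
eef_pos: [457.3, 294.6, 10.8]
ee_rot: [0.0, 0.663, 0.749, 0.0]
force: [-0.1, -0.2, -0.6]
grip_width: 0.72
```

```bash
python3 -c "
from h import *
goto(454.5,292.5,-3.4)"
```

```text
at [457.3 294.6  10.8] phi 97.0 tool delta [-1.8 -3.  14.2] grip 61.5 F [-0.1 -0.2 -0.6]
```

play_rows([
  [[-1.8,-3,0],[0,0,0]],
  [[0,0,5],[0,0,0]],
  [[0,0,4],[0,0,0]],
  [[0,0,3],[0,0,0]],
  [[0,0,1.5],[0,0,0]],
  [[0,0,0],[0,0,0]],
  [[0,0,0],[0,0,0]],
])

```text
time_s: 39.95
eef_pos: [454.3, 292.3, -3.3]
ee_rot: [0.0, 0.663, 0.749, 0.0]
force: [0.4, -0.1, -0.1]
grip_width: 0.72
```

play_rows([
  [[0,0,1],[0,0,0]],
  [[0,0,1],[0,0,0]],
  [[0,0,0],[0,0,0]],
  [[0,0,0],[0,0,0]],
])

```text
time_s: 40.28
eef_pos: [454.5, 292.4, -3.4]
ee_rot: [0.0, 0.663, 0.749, 0.0]
force: [-7.3, -3.3, 19.3]
grip_width: 0.717
```

Contact. I'll ease off, open the fingers only a little beside the casing, and lift clear.

play_rows([
  [[0,0,-1.8],[0,0,0]],
  [[0,0,0],[0,0,0]],
  [[0,0,0],[0,0,0]],
])

```text
time_s: 40.53
eef_pos: [454.4, 292.4, -3.3]
ee_rot: [0.0, 0.663, 0.749, 0.0]
force: [-0.2, -0.1, 2.4]
grip_width: 0.725
```

play_rows([
  [[0,0,0],[0,0,0]],
  [[0,0,0],[0,0,0]],
  [[0,0,0],[0,0,0]],
  [[0,0,0],[0,0,0]],
  [[0,0,-8],[0,0,0]],
  [[0,0,-20],[0,0,0]],
  [[0,0,-35],[0,0,0]],
  [[0,0,-35],[0,0,0]],
  [[0,0,-35],[0,0,0]],
  [[0,0,-25],[0,0,0]],
  [[-12,0,0],[0,0,0]],
  [[-25,-3,0],[0,0,0]],
  [[-30,-4,0],[0,0,0]],
  [[-30,-4,0],[0,0,0]],
  [[-30,-4,0],[0,0,0]],
  [[-30,-4,0],[0,0,0]],
  [[-30,-4,0],[0,0,0]],
  [[-30,-4,0],[0,0,0]],
  [[-30,-4,0],[0,0,0]],
  [[-30,-4,0],[0,0,0]],
], fingers=73)

```text
time_s: 42.2
eef_pos: [452.5, 11.5, 154.6]
ee_rot: [-0.0, 0.663, 0.749, -0.0]
force: [0.1, -0.5, -0.5]
grip_width: 0.853
```

play_rows([
  [[-30,-4,0],[0,0,0]],
  [[-30,-4,0],[0,0,0]],
  [[-30,-4,0],[0,0,0]],
  [[-20,-2,0],[0,0,0]],
  [[0,0,0],[0,0,0]],
])

```text
time_s: 42.62
eef_pos: [452.1, -101.0, 154.4]
ee_rot: [0.0, 0.664, 0.748, -0.0]
force: [0.0, 0.7, -0.7]
grip_width: 0.852
```

```bash
python3 - <<'E'
from h import *
print(ctrl.sense()["eef_pos"].round(1))
t=ctrl.capture("top")[:,:,::-1].copy();s=ctrl.capture("side")[:,:,::-1].copy()
cv2.imwrite("pics/top10.png",t);cv2.imwrite("pics/side10.png",s)
G=(0,255,0)
m=models(dict(bottle=(529.5,302),timer=(454.5,292.5,.122),bal=(516,425,.122),tall=(637,-238),flask=(372,-103)))+[(circ(522,126,133,27.5),G),(circ(522,126,63,25),(0,0,255)),(circ(512,423,113,11.5),G)]
over("top",t,m,(185,175,325,245),5.6,"pics/a.png");over("side",s,m,(210,115,400,215),4.1,"pics/b2.png")
a,b=cv2.imread("pics/a.png"),cv2.imread("pics/b2.png");w=min(a.shape[1],b.shape[1])
i=np.vstack([a[:,:w],b[:,:w]]);i=i[:];print(i.shape);f=min(1,600/i.shape[0]);cv2.imwrite("pics/f.png",cv2.resize(i,None,fx=f,fy=f,interpolation=cv2.INTER_AREA))
E
```

```text
[ 452.1 -101.   154.4]
(802, 779, 3)
```

View pics/f.png

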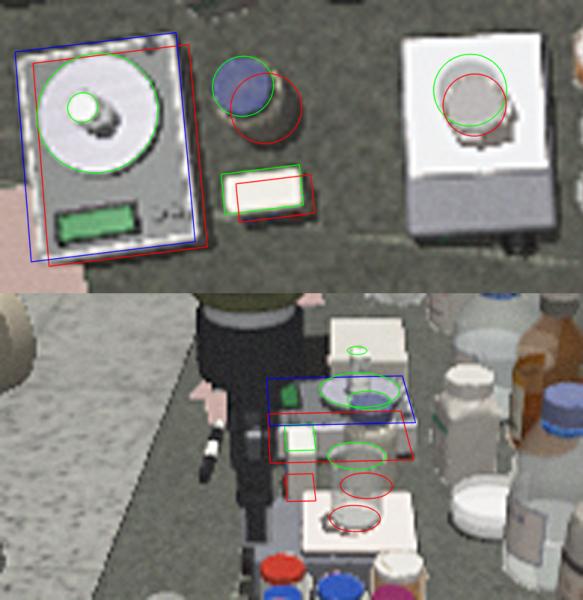

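The final overlay shows all four upright and on target. The vial is on the pan, the beaker is centred on the plate, the bottle is beside the casing, and the timer is in front of the bottle, parallel to the balance front. Before handing in I'll check that the tall beaker and flask haven't moved.

```bash
python3 - <<'E'
from h import *
for n in("tall_beaker_center","flask_center"):
  for c in ("top","side"): print(n,c,[(round(d['p'],2),(np.array(d['position'])*[640,400]).round()) for d in ctrl.spot_in(c,n)][:2])
print(ctrl.finish_job())
E
```

```text
tall_beaker_center top [(0.92, array([405., 166.]))]
tall_beaker_center side [(0.57, array([370., 282.]))]
flask_center top []
flask_center side [(0.91, array([267., 241.]))]
the job is handed in; nothing more can be done
None
```

The job is handed in after about 43 s of the 115 s. I placed the items in the order asked: vial, smaller beaker, bottle, timer.

**Last checks:** an overlay on both cameras showed all four standing upright.
- **Vial:** about 4–5 mm from the centre of the balance's pan.
- **Beaker:** on the stirrer plate, at its centre in the overlay.
- **Bottle:** about 30 mm from the casing and level with the pan centre, to roughly 2–3 mm.
- **Timer:** placed for a 30 mm gap in front of the bottle, parallel to the front of the balance. Its top face matched the overlay.
- **Tall beaker and flask:** still where they were, within a few pixels. In the last top view the flask was not detected, so only the side camera confirms it.

**What disagreed:** the real fingertips were about 35 mm higher than the reported TCP. The first close on the vial therefore shut above its cap and missed without moving it. I measured the offset and allowed for it in every later grasp and placing.

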